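Key the pan support onto its stud and press it home

ROBOT

A 7-joint arm with a two-finger parallel gripper is mounted at the origin on the work surface. World frame = base frame: x ahead of the robot, y to its left, z up, the work surface at z = 0. Lengths are in mm, angles in rad, forces in N, time in s.
With the tool pointing down it reaches from about 400 to 850 mm from the base axis. Payload 10.4 kg.
Tool frame: the origin (TCP) lies on the centre line of the jaws, within the pads' length; the fingertips stand 17 mm ahead of it and the grasp point (between the pads) lies 2 mm behind it; z points along the fingers, y is the line along which they close (so a half turn about z gives the same grasp; the last joint's range is limited). The gripper opens to 87 mm and grips with 3 to 60 N. Pads are 19 mm wide; open, the fingers measure 117 mm over their backs; the gripper's body (75 mm by 190 mm) begins 51 mm behind the grasp point.
Start: joints at [-1.343, 0.332, -0.065, 1.46, 0.022, 1.35, -0.088], TCP at [155.097, 605.474, 207.876] pointing down, gripper open.
Joint ranges: [-2.6, 2.6], [-0.5, 2.12], [-1.47, 1.34], [0.16, 2.42], [-1.27, 4.41], [0.06, 2.06], [-2.6, 2.6]. Speed limits (rad/s): [2.22, 2.22, 2.79, 2.79, 3.14, 3.14, 3.14].

INTERFACE

Orientations are given as a unit quaternion [x, y, z, w].
In Python, from cell import arm, effector, vision, finish_job gives the robot as it stands. Calls block until the motion is done:
- arm.reach(position, orientation): joint-space move of the TCP to a pose.
- arm.movel(position, frame=None, velocity=150, f_stop=None): straight line of the TCP; frame=None keeps the orientation; velocity is the mean speed in mm/s. With f_stop (N) it stops when the force on the tool has changed by that much, and returns True; else False.
- arm.movej(angles): joint-space move.
- effector.let_go() and effector.clamp(grasp_force=None): open the fingers fully, or close them until they stop; grasp_force is the grip in N (None keeps the last).
- arm.wait(seconds).
- arm.ik(position, orientation): joint angles nearest the present ones, or None.
- arm.get_state(): the state.
- vision.get_image(name): name is "scene" or "top" or "wrist"; returns a dict with "image" (420x560x3 uint8, red, green, blue), "fx", "fy", "cx", "cy" (pixels), "D" ([k1, k2, p1, p2, k3] as OpenCV has them; the pictures are not rectified), "origin" and "rotation" of the camera in the world. Camera axes: x right, y up, looking along -z (the intrinsics and any distortion apply to the point x, -y, -z); pixel columns grow to the right and rows downward; lengths in mm; the calibration is good to about 2 mm. A picture is of the moment at which its call begins. There is no depth.
A pose or a line that the arm cannot do raises arm.MotionError and nothing moves.
- finish_job(): hands the job in; it is judged then, once.
The state is a dict: "clock": time; "joint_positions": joint angles; "joint_velocities": joint speeds; "effort": joint torques, N m; "position": TCP position; "orientation": TCP orientation; "force": force on the tool from outside, world axes, zero at the start; "moment": the same for the moment, N m; "opening": opening from 0.0 (shut) to 1.0 (fully open); "grasp_force": force on a finger pad.
Only numpy, scipy, OpenCV 4.12 (cv2) and the standard library are available. Lean on these libraries where they do the work, as an engineer would, in place of code of your own. Each camera call takes 0.05 s, during which the arm holds its last target. There are 200 camera calls.

TASK

The round black pan support on the gas stove was put back after cleaning without lining it up, so it sits proud on top of its brass locating stud. With a fingertip, push it round by its prongs, either way, until the notch in its ring is over the stud, then press the ring down until it is fully home, and take the hand away. Only push and press it, never lift it; leave the gas knob off and leave everything else on the stove and the ledge where it is.

Things in the scene. Friction and masses are not known exactly. Their poses are not given: they have to be found in the camera images.
- burner_axis (a point): Point on the vertical axis of the burner of the single-burner gas stove, at the level of the steel top plate (85 mm above the ledge). The pan support turns about this axis. Its frame is the stove's: x points to the stove's rear, y to its left, z up. Stove body 330 (x) x 310 (y) mm, centred on this axis; gas knob on the front face. The brass burner in the middle is 78 mm across and its top is 110 mm above the ledge.
- stud_top (a point): Top of the brass locating stud, fixed on the rear rim of the drip tray, 88 mm from the burner axis (along +x of burner_axis), 101.5 mm above the ledge. The stud is 12 mm wide, round-topped, and runs radially from 80 to 116 mm from the axis, so its outer end shows beyond the pan support's ring.
- notch (a point): Centre of the notch at the underside of the pan support's ring, 88 mm from the burner axis; it turns and sinks with the support. The notch is 17 mm wide, open at the ring's outer edge and runs inward to 72.5 mm from the axis. The rounded stud top guides it in from about 4 mm off. x of this frame points outward through the notch.
- pan_support (a joint): Turn of the pan support about the burner axis, rad, anticlockwise from above: 0 (or a whole turn) when the notch is exactly over the stud. It can turn freely either way and stays where it is left; about 0.1 N m of friction (1.5 N at the prongs). The support is a black enamelled iron flat ring of 190 mm outer and 130 mm inner diameter, 6 mm thick, 0.45 kg, with four upright radial prongs.
- support_drop (a joint): How far the pan support has been pressed down, m: 0 as found (underside of the ring 102 mm, its flat upper face 108 mm and prong tops 138 mm above the ledge), +0.009 when fully home (each 9 mm lower), negative if lifted. Its foot is a snug fit in a silicone seal: it does not fall by its own weight and takes a push of about 6 to 8 N anywhere on the ring or prongs; it stays where it is left. Unless the notch is over the stud, the stud blocks it.
- gas_knob (a joint): The stove's black gas knob, 40 mm across, on the front face about 47 mm above the ledge; 0 = off, turns up to 2.4 rad. To be left at 0.
- salt_cup: Small open steel salt cup, 44 mm across, 38 mm tall, loose on the rear left corner of the stove's top plate (its rim 123 mm above the ledge). Origin: centre of its underside. Leave alone.
- tawa: Black cast iron tawa (flat pan), 244 mm across, 16 mm high, with a 140 mm handle along its -y, rising to about 40 mm. Origin: centre of its underside. Leave alone.
- tin: Aluminium tin 100 (x) x 140 (y) x 80 mm with a shut hinged lid and a small knob on it, 120 mm high in all. Origin: centre of its underside. Leave alone.
- bowl: White ceramic bowl, 140 mm across, 60 mm tall. Origin: centre of its underside. Leave alone.
- tong: Steel spring tong lying along its x, 240 mm long, 65 mm wide, 20 mm high. Origin: its middle at ledge level. Leave alone.
- scoop: Orange plastic scoop lying along its x, 200 mm long, 66 mm wide, 40 mm high, handle to -x. Origin: back of its pan at ledge level. Leave alone.
- prong0 (a point): Middle of the top edge of prong 0 of the pan support, 72 mm from the burner axis, 45 degrees anticlockwise from the notch seen from above. Each prong is an upright radial plate 8 mm thick, from 42 to 93 mm from the axis, standing 30 mm above the ring's upper face. x of this frame is parallel to the notch direction.
- prong1 (a point): Middle of the top edge of prong 1 of the pan support, 72 mm from the burner axis, 135 degrees anticlockwise from the notch seen from above. Each prong is an upright radial plate 8 mm thick, from 42 to 93 mm from the axis, standing 30 mm above the ring's upper face. x of this frame is parallel to the notch direction.
- prong2 (a point): Middle of the top edge of prong 2 of the pan support, 72 mm from the burner axis, 225 degrees anticlockwise from the notch seen from above. Each prong is an upright radial plate 8 mm thick, from 42 to 93 mm from the axis, standing 30 mm above the ring's upper face. x of this frame is parallel to the notch direction.
- prong3 (a point): Middle of the top edge of prong 3 of the pan support, 72 mm from the burner axis, 315 degrees anticlockwise from the notch seen from above. Each prong is an upright radial plate 8 mm thick, from 42 to 93 mm from the axis, standing 30 mm above the ring's upper face. x of this frame is parallel to the notch direction.

How it is judged:
By the outcome, as a careful person would: the job done as asked, in the order asked, and still so for the second after the job is handed in, with the robot touching nothing.
It also fails if it takes over 64 s, if anything falls off the work surface, if the arm or the gripper's body presses on something with over 40 N, if the wrist force passes 120 N, or if a joint passes its speed limit or range.

## Working session

There is one attempt and no reset: what is moved stays moved. The work goes in short steps, each a Python script; the robot and the scene stay as the last script left them, time stands still between calls to the robot, and variables do not carry over. Pictures are saved under pics/ and viewed, at most 10 in all, crops included, and the job is handed in when it is done.

```bash
mkdir -p pics; ls
cat > h.py <<'E'
import numpy as np, cv2
from cell import arm, effector, vision, finish_job
def snap(n,f):
    d=vision.get_image(n); cv2.imwrite('pics/'+f+'.png',d['image'][:,:,::-1]); np.save('pics/'+f+'.npy',d,allow_pickle=True); return d
def load(f): return np.load('pics/'+f+'.npy',allow_pickle=True).item()
def K(d): return np.array([[d['fx'],0,d['cx']],[0,d['fy'],d['cy']],[0,0,1.]])
def cast(d,uv,z):
    uv=np.array(uv,float).reshape(-1,1,2)
    n=cv2.undistortPoints(uv,K(d),np.array(d['D'],float))[:,0]
    r=np.c_[n[:,0],-n[:,1],-np.ones(len(n))]@np.array(d['rotation']).T
    o=np.array(d['origin']); t=(z-o[2])/r[:,2]; return o+r*t[:,None]
def proj(d,P):
    c=(np.array(P,float).reshape(-1,3)-np.array(d['origin']))@np.array(d['rotation'])
    c=c*[1,-1,-1]
    return cv2.projectPoints(c,np.zeros(3),np.zeros(3),K(d),np.array(d['D'],float))[0][:,0]
E
python3 - <<'E'
from h import *
for n in ['scene','top']:
    d=snap(n,n+'0'); print(n,d['origin'],d['fx'],np.round(d['rotation'],3).tolist(),d['D'])
s=arm.get_state(); print(s)
E
```

```text
pics
scene [1150.37758354 -496.26687048 1268.858612  ] 459.93283869973544 [0.275, 0.129, 0.399, 0.865] [-0.07978132  0.          0.          0.          0.        ]
top [ 202.44020899   59.07937079 1931.43687705] 528.5445030253849 [0.065, -0.069, -0.697, 0.71] [-0.07480898  0.          0.          0.          0.        ]
{'clock': 0.1, 'joint_positions': array([-1.34258915,  0.33279595, -0.06470992,  1.46083621,  0.02159005,
        1.34989307, -0.08849497]), 'joint_velocities': array([ 0.00032679, -0.00074201, -0.00196572, -0.00228391, -0.00103392,
       -0.00061646,  0.00160223]), 'effort': array([ 8.22854654e-04, -6.24548578e+01,  2.42030143e-02, -3.90718961e+01,
       -6.13927050e-02,  3.65996780e-02,  7.70910128e-05]), 'position': array([155.02268124, 605.10408312, 207.15155908]), 'orientation': array([ 1.25059763e-01,  9.92149017e-01, -6.16236159e-04, -5.63869614e-05]), 'force': array([ 0.3460647 , -0.63528456,  0.26497745]), 'moment': array([ 0.00915443,  0.0033964 , -0.00111525]), 'grasp_force': 0.0, 'opening': 0.9991196919352069}
```

```bash
sed -i "s/^import numpy as np, cv2/&\nfrom scipy.spatial.transform import Rotation as R/; s/np.array(d\['rotation'\])/R.from_quat(d['rotation']).as_matrix()/" h.py
```

```text
(no output)
```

View pics/top0.png

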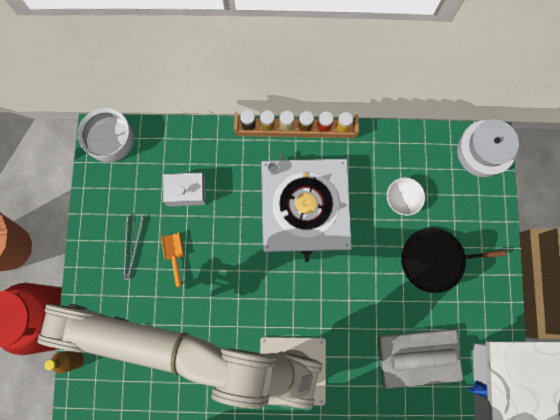

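View pics/scene0.png

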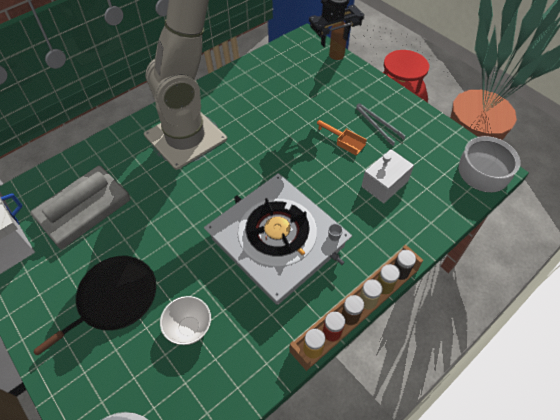

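The top view shows the stove with its ring centred near (306,203), the stud near (306,174) at the rear, and the salt cup at (273,168). The scene view shows the ring at (278,228) and the stud near (301,251). Next I'll get the axis from the burner's brass and take an enlarged crop.

Run:
```python
from h import *
for f,b in [('top0',(255,150,360,260)),('scene0',(200,170,360,305))]:
    d=load(f); im=d['image']; hsv=cv2.cvtColor(im,cv2.COLOR_RGB2HSV)
    m=cv2.inRange(hsv,(12,120,110),(30,255,255)); m2=np.zeros_like(m); m2[b[1]:b[3],b[0]:b[2]]=m[b[1]:b[3],b[0]:b[2]]
    n,l,st,c=cv2.connectedComponentsWithStats(m2)
    for i in range(1,n):
        if st[i,4]>4: print(f,st[i],c[i],cast(d,c[i],110)[0][:2])
d=load('top0'); cr=d['image'][155:255,256:356,::-1]; a=cv2.resize(cr,(600,600),interpolation=cv2.INTER_CUBIC)
cv2.imwrite('pics/crop.png',a)
# stove body corners: top plate bright low saturation
hsv=cv2.cvtColor(d['image'],cv2.COLOR_RGB2HSV); m=cv2.inRange(hsv,(0,0,90),(180,60,255)); m[:, :255]=0;m[:,360:]=0;m[:150]=0;m[262:]=0
c=max(cv2.findContours(m,0,1)[0],key=cv2.contourArea); r=cv2.minAreaRect(c); print(r, cast(d,cv2.boxPoints(r),85)[:,:2])
```

```text
top0 [304 173   2   4   8] [304.5 174.5] [688.15428133 -31.55518652]
top0 [296 193  20  20 321] [305.72274143 202.75077882] [585.47983008 -36.77450356]
scene0 [265 217  25  22 396] [276.40656566 227.68434343] [585.37821956 -40.15006197]
scene0 [298 248   7   7  24] [301.125      251.08333333] [692.14279737 -37.20487364]
scene0 [350 287  10   8  22] [355.13636364 290.86363636] [880.34190661  -7.95488738]
scene0 [339 300   6   5  13] [341.61538462 302.23076923] [879.84062666 -59.1521463 ]
((304.3823547363281, 200.9132843017578), (99.6082992553711, 100.9411849975586), 88.53119659423828) [[ 774.11510814  156.5903352 ]
 [ 791.62342377 -211.32340746]
 [ 426.49272267 -217.06911924]
 [ 410.93112649  137.50909419]]
```

View pics/crop.png

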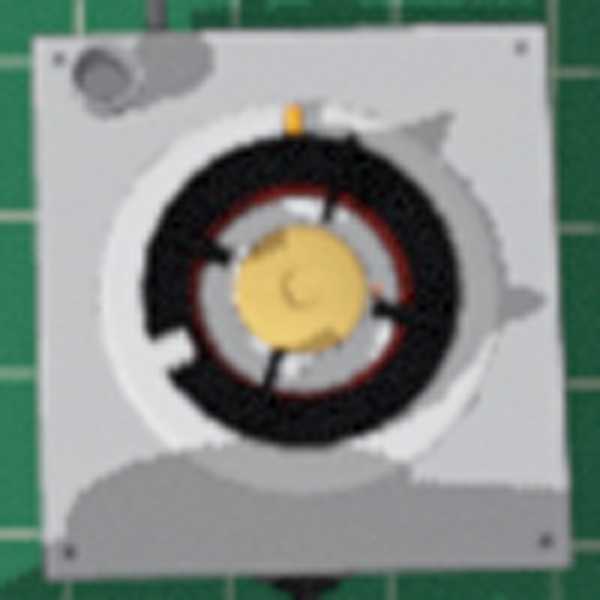

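```bash
cat >> h.py <<'E'
def ori(deg): return (R.from_euler('z',deg,degrees=True)*R.from_quat([1,0,0,0])).as_quat()
E
python3 - <<'E'
from h import *
d=load('top0'); A=np.array([585.5,-38.5])
for n,p,z in [('axis top',(256+302/6-.4,155+290/6-.4),108),('notch',(256+172/6-.4,155+350/6-.4),105),('stud',(256+293/6-.4,155+122/6-.4),101),
  ('ring l',(256+145/6-.4,155+290/6-.4),108),('ring r',(256+460/6-.4,155+290/6-.4),108),('ring t',(256+302/6-.4,155+134/6-.4),108),('ring b',(256+302/6-.4,155+447/6-.4),108)]:
    P=cast(d,p,z)[0][:2]; v=P-A; print(n,P.round(1),np.degrees(np.arctan2(v[1],v[0])).round(1),np.hypot(*v).round(1))
cs=[cast(d,(256+u/6-.4,155+v/6-.4),85)[0][:2] for u,v in [(33,38),(547,26),(570,567),(47,578)]]
print(np.round(cs,1),np.mean(cs,0)); 
e=(cs[0]+cs[1]-cs[2]-cs[3]); print('yaw',np.degrees(np.arctan2(e[1],e[0])))
arm.reach([560,-30,330],ori(90)); print(arm.get_state()['clock'],arm.get_state()['joint_positions'].round(2))
snap('wrist','w1')
E
```

```text
axis top [585.3 -37.6] 105.6 0.9
notch [548.5  38.1] 115.8 85.1
stud [688.9 -31.8] 3.7 103.7
ring l [583.5  54.6] 91.2 93.1
ring r [ 587.1 -130.6] -89.0 92.1
ring t [679.8 -36.8] 1.0 94.4
ring b [491.9 -38.4] 180.0 93.6
[[ 742.5  125. ]
 [ 756.5 -186.2]
 [ 427.2 -197.6]
 [ 415.2  108.8]] [585.37383544 -37.49163687]
yaw 2.4197386523969184
2.7917 [-0.71  0.18  0.8   1.46 -0.13  1.56  0.08]
```

View pics/w1.png

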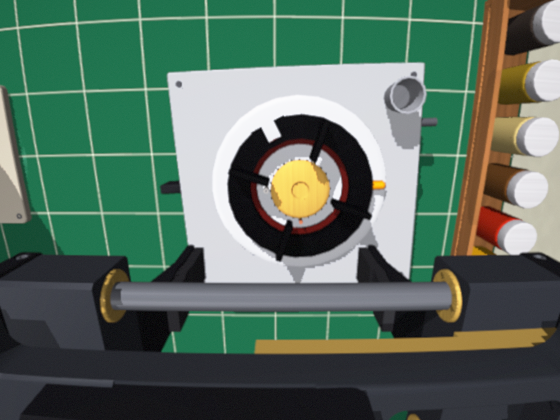

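The wrist view has the burner at about (300,189), the stud at (378,185) and the notch at (271,130). I'll cast these as a cross-check, then sweep. The tool's jaw line stays radial, pushing the prong at about 70° clockwise.

Run:
```python
from h import *
d=load('w1'); hsv=cv2.cvtColor(d['image'],cv2.COLOR_RGB2HSV)
m=cv2.inRange(hsv,(12,120,110),(30,255,255)); m[:, :230]=0; m[240:]=0; m[:, 400:]=0
n,l,st,c=cv2.connectedComponentsWithStats(m)
for i in range(1,n):
    if st[i,4]>8: print(st[i],cast(d,c[i],110 if st[i,4]>500 else 100)[0].round(1))
w=cv2.inRange(hsv,(0,0,0),(180,255,70)); w[:90]=0; w[265:]=0; w[:, :215]=0; w[:,385:]=0
k=max(cv2.findContours(w,0,1)[0],key=cv2.contourArea); h=cv2.convexHull(k)
(x,y),_,_=e=cv2.fitEllipse(h); print(e,cast(d,(x,y),108)[0].round(1), 'notch',cast(d,(271,131),105)[0].round(1))
# IK check of the sweep
A=np.array([585.4,-37.7])
for phi in range(115,-45,-20):
    p=A+72*np.array([np.cos(np.radians(phi)),np.sin(np.radians(phi))])
    q=arm.ik([*p,133],ori(phi+90)); print(phi,None if q is None else q.round(2))
```

```text
[ 271  160   59   59 2606] [584.4 -35.1 110. ]
[372 181  13   9  98] [689.1 -31.3 100. ]
((300.0753479003906, 186.65841674804688), (143.30911254882812, 145.00033569335938), 50.19590377807617) [584.9 -32.8 108. ] notch [547.5  37.4 105. ]
115 [-0.59  0.25  0.54  1.77 -0.14  1.16  1.99]
95 [-0.6   0.31  0.56  1.71 -0.18  1.17  1.66]
75 [-0.59  0.37  0.58  1.64 -0.22  1.19  1.35]
55 [-0.58  0.43  0.62  1.58 -0.27  1.21  1.05]
35 [-0.58  0.49  0.68  1.53 -0.32  1.23  0.76]
15 [-0.56  0.53  0.73  1.5  -0.36  1.25  0.48]
-5 [-0.55  0.55  0.78  1.49 -0.4   1.26  0.19]
-25 [-0.54  0.55  0.82  1.51 -0.41  1.26 -0.11]
```

```bash
cat >> h.py <<'E'
A=np.array([585.,-36.])
def pos(phi,z,r=72): return [*(A+r*np.array([np.cos(np.radians(phi)),np.sin(np.radians(phi))])),z]
def st(t=''):
    s=arm.get_state(); print(t,round(s['clock'],1),s['position'].round(1),s['force'].round(1),round(s['opening'],2))
def sweep(p0,p1,z,v=60):
    n=int(np.ceil(abs(p1-p0)/10))
    for p in np.linspace(p0,p1,n+1)[1:]: arm.movel(pos(p,z),ori(p+90),velocity=v)
E
python3 - <<'E'
from h import *
effector.clamp(5)
arm.reach(pos(117,200),ori(207)); st('above')
print(arm.movel(pos(117,133),velocity=80,f_stop=6)); st('down')
sweep(117,40,133); st('mid'); sweep(40,-27,133); st('end')
sweep(-27,-20,133); arm.movel(pos(-20,200)); arm.reach([560,-30,330],ori(90))
snap('wrist','w2'); st()
E
```

```text
above 6.0 [552.5  28.  200.2] [-0.7  0.1  0. ] 0.01
False
down 7.0 [552.6  28.1 133.5] [ 0.5 -0.   0.2] 0.01
mid 9.8 [639.8  10.5 132.9] [-0.3 -1.   0.3] 0.01
end 12.3 [649.3 -68.1 133. ] [ 0.1 -0.2  0. ] 0.01
 13.9 [560.  -29.3 328.2] [ 0.3 -0.2 -0.7] 0.0
```

View pics/w2.png

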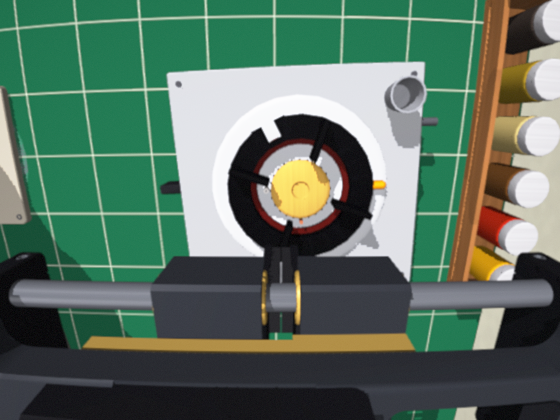

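The notch looks unmoved at (271,130), although the sweep went through. I'll compare the two pictures numerically.

Run:
```python
from h import *
a=load('w1');b=load('w2'); print(a['origin'],b['origin'])
df=cv2.absdiff(a['image'],b['image']).max(2); print(df[100:245,220:380].mean(), (df[100:245,220:380]>60).sum())
o=np.hstack([cv2.resize(x['image'][90:265,215:395,::-1],None,fx=2.2,fy=2.2,interpolation=cv2.INTER_CUBIC) for x in (a,b)])
o=np.clip(o.astype(float)**.6*255**.4,0,255).astype(np.uint8); cv2.imwrite('pics/cmp.png',o); print(o.shape)
```

```text
[559.6175273   48.00131016 506.39036078] [559.8835917   47.59532552 505.31330611]
6.598448275862069 10
(385, 792, 3)
```

View pics/cmp.png

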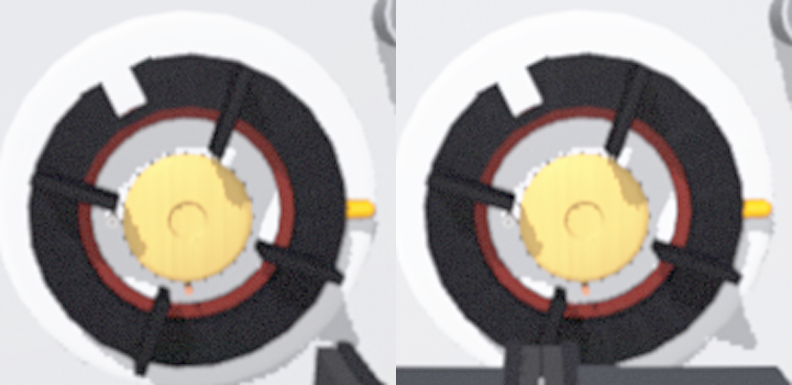

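The support really hasn't moved, so the fingertip must have missed the prong. I'll put the finger beside the prong at TCP z 133 and look from the scene camera.

Run:
```python
from h import *
d=load('w2'); print(proj(d,[[560,-29.3,328.2-17],[585,-36,110]]))
arm.reach(pos(100,200),ori(190)); arm.movel(pos(100,133),velocity=80,f_stop=6); st('down')
d=snap('scene','s1')
print(proj(d,[pos(100,116),pos(72,138,93),pos(72,138,42)]))
c=d['image'][130:300,180:380,::-1]; cv2.imwrite('pics/s1c.png',cv2.resize(c,None,fx=3.5,fy=3.5,interpolation=cv2.INTER_CUBIC))
```

```text
[[281.21604741 242.10388867]
 [300.43743966 189.31740199]]
down 16.3 [572.9  34.9 133.5] [0.6 0.7 0.3] 0.0
[[292.59915257 210.23181413]
 [306.32488327 211.6119339 ]
 [290.51195005 217.12234797]]
```

View pics/s1c.png

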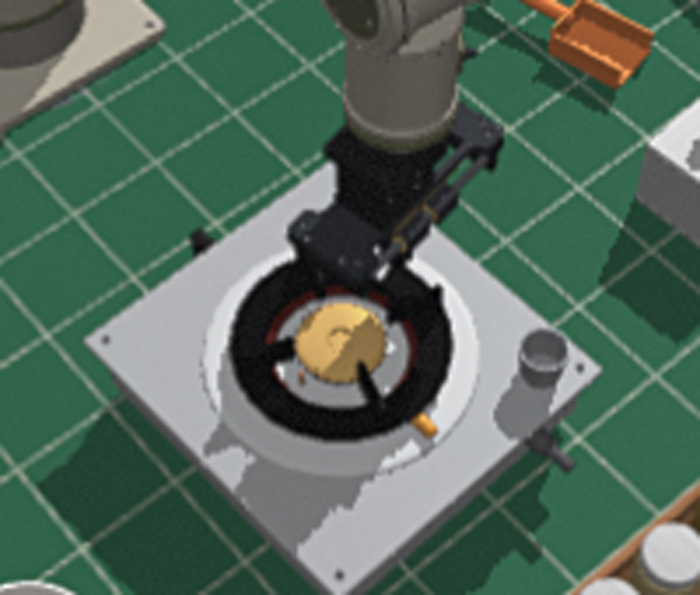

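The finger sits beside the prong as expected: fingers near crop (394,280), prong near (420,300). I'll push on step by step, logging forces and the notch position.

Run:
```python
from h import *
for p in (95,90,85,80,75,70,65,60,55):
    arm.movel(pos(p,133),ori(p+90),velocity=30); st(p)
d=snap('scene','s2'); d0=load('s1')
c=np.hstack([cv2.resize(x['image'][170:270,220:335,::-1],None,fx=3.4,fy=3.4,interpolation=cv2.INTER_CUBIC) for x in (d0,d)])
c=np.clip(c.astype(float)**.6*255**.4,0,255).astype(np.uint8);cv2.imwrite('pics/s2c.png',c)
```

```text
95 16.8 [578.8  35.7 133.2] [ 0.4 -0.6  0.6] 0.01
90 17.1 [584.9  35.9 133. ] [-0.3 -0.1  0.8] 0.0
85 17.5 [591.1  35.6 133. ] [0.  0.1 0.3] 0.01
80 17.8 [597.3  34.8 132.9] [ 0.1 -0.6 -0.4] 0.01
75 18.2 [603.4  33.5 132.9] [ 1.2  0.2 -0.6] 0.0
70 18.5 [609.4  31.6 132.9] [-0.9 -1.6 -0.2] 0.01
65 18.9 [615.2  29.2 132.9] [-0.2 -0.1  0.2] 0.0
60 19.3 [620.8  26.3 132.9] [ 0.1 -0.6 -0.4] 0.01
55 19.6 [626.2  23.  132.9] [ 0. -1.  0.] 0.0
```

View pics/s2c.png

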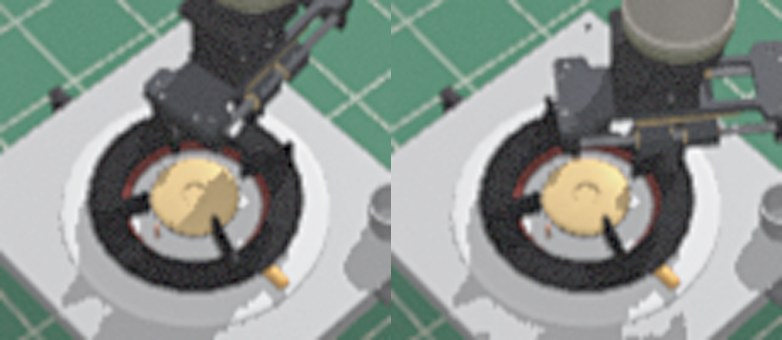

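The finger meets no resistance, so its tip is probably higher than I assume. I'll feel for the ring's face between two prongs, with a light stop force.

Run:
```python
from h import *
arm.movel(pos(55,175)); arm.movel(pos(27,175,80),ori(117))
print(arm.movel(pos(27,112,80),velocity=25,f_stop=4.5)); st('touch')
d=snap('top','t1'); print(proj(d,[pos(27,116,80)]))
```

```text
False
touch 23.4 [6.563e+02 3.000e-01 1.121e+02] [-0.8 -0.7  0.1] 0.0
[[295.50241993 182.61197966]]
```

No touch at TCP z 112, which isn't possible if the tip is where I think it is. I'll look at it from the wrist, scene and top cameras in one montage.

Run:
```python
from h import *
w=snap('wrist','w3');s=snap('scene','s3');t=load('t1')
P=[pos(27,95,80),pos(27,108,80)]
for d in (w,s,t): print(proj(d,P).round(0).tolist())
g=lambda x:np.clip(x.astype(float)**.6*255**.4,0,255).astype(np.uint8)[:,:,::-1]
a=cv2.resize(g(w['image'])[90:390,80:480],(533,400)); b=cv2.resize(g(s['image'])[160:260,220:340],(267,222),interpolation=cv2.INTER_CUBIC)
c=cv2.resize(g(t['image'])[155:255,256:356],(267,267),interpolation=cv2.INTER_CUBIC)
o=np.zeros((490,800,3),np.uint8); o[:400,:533]=a;o[:222,533:]=b;o[222:489,533:]=c; cv2.imwrite('pics/m3.png',o)
print(arm.get_state())
```

```text
[[281.0, 242.0], [281.0, 250.0]]
[[302.0, 238.0], [302.0, 236.0]]
[[295.0, 184.0], [295.0, 183.0]]
{'clock': 23.5583, 'joint_positions': array([-0.71364347,  0.62779846,  0.93323753,  1.52692423, -0.52018996,
        1.2516023 ,  0.76507102]), 'joint_velocities': array([-0.00131333,  0.00047826, -0.00043581, -0.00110557,  0.00060487,
        0.00051499, -0.00084246]), 'effort': array([ 8.62913766e-04, -6.02716827e+01,  1.97808695e+01, -3.29078937e+01,
       -1.16388820e-02,  8.17858404e-02, -5.09798156e-05]), 'position': array([6.56283431e+02, 3.10650711e-01, 1.12015812e+02]), 'orientation': array([ 5.22488059e-01,  8.52646602e-01, -1.87568020e-05,  1.19281705e-05]), 'force': array([ 0.41061669,  0.0279348 , -0.50514897]), 'moment': array([-0.02619562, -0.00634399, -0.02585681]), 'grasp_force': 0.0, 'opening': 0.005253367152672076}
```

View pics/m3.png

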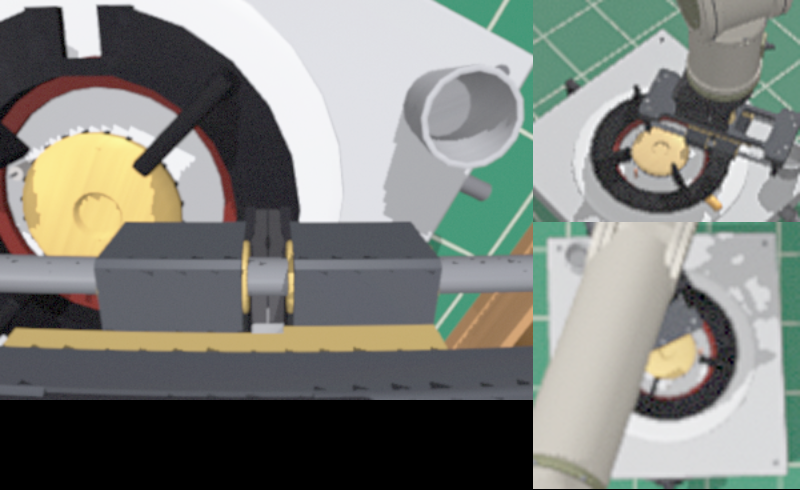

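Run:
```python
from h import *
print(arm.movel(pos(27,92,80),velocity=15,f_stop=4)); st('touch')
```

```text
True
touch 24.7 [6.562e+02 3.000e-01 9.350e+01] [-0.1  0.5  4.1] 0.01
```

Contact came at TCP z 93.5. The closed tip is therefore about 14.5 mm behind the TCP, and the first sweep passed over the prongs. I'll raise it about 6 mm and sweep again from here, against the prong at −18°. After that I'll read the notch angle numerically from the ring circle, testing the reader on w1 first.

```bash
cat >> h.py <<'E'
def angles(d):
    ph=np.arange(-180,180,.5); P=lambda r,z:proj(d,[pos(p,z,r) for p in ph])
    def samp(im,uv): return cv2.remap(im,uv[:,0].astype(np.float32)[None],uv[:,1].astype(np.float32)[None],cv2.INTER_LINEAR)[0]
    g=np.mean([samp(d['image'],P(r,106)).max(1) for r in (79,83,87)],0)
    hs=samp(cv2.cvtColor(d['image'],cv2.COLOR_RGB2HSV),P(106,100))
    def runs(b): 
        i=np.flatnonzero(b); return [(ph[x].min(),ph[x].max()) for x in np.split(i,np.flatnonzero(np.diff(i)>2)+1) if len(x)>3]
    return runs(g>110), runs((hs[:,1]>110)&(hs[:,0]>8)&(hs[:,0]<32))
E
python3 - <<'E'
from h import *
print(angles(load('w1')),angles(load('top0')))
q=[arm.ik(pos(p,100),ori(p+90)) for p in (0,-40,-80,-112)]; print([None if x is None else x.round(2).tolist() for x in q])
arm.movel(pos(27,99.5)); sweep(27,-20,99.5); st('a')
sweep(-20,-70,99.5); st('b')
E
```

```text
([(np.float64(111.0), np.float64(123.5))], [(np.float64(-0.5), np.float64(5.5))]) ([(np.float64(109.5), np.float64(123.5))], [(np.float64(0.0), np.float64(4.5))])
[[-0.7, 0.69, 1.02, 1.54, -0.61, 1.26, 0.41], [-0.72, 0.75, 1.17, 1.58, -0.71, 1.3, -0.14], [-0.79, 0.79, 1.33, 1.69, -0.8, 1.32, -0.7], [-0.8, 0.54, 1.17, 1.79, -0.53, 1.18, -1.42]]
a 26.7 [652.7 -60.3  99.4] [ 0.2  0.  -0.5] 0.01
b 28.5 [ 610.  -103.2   99.5] [ 0.2 -0.1 -0.3] 0.0
```

Run:
```python
from h import *
print(angles(snap('wrist','w4'))); print(angles(snap('top','t4'))); st()
```

```text
([(np.float64(-93.0), np.float64(-87.5)), (np.float64(45.5), np.float64(54.5))], [(np.float64(-115.0), np.float64(-104.5)), (np.float64(-2.0), np.float64(4.5))])
([(np.float64(-180.0), np.float64(-173.0)), (np.float64(-84.5), np.float64(3.0)), (np.float64(43.5), np.float64(56.0)), (np.float64(99.0), np.float64(179.5))], [(np.float64(0.0), np.float64(4.5))])
 28.6 [ 610.1 -103.2   99.5] [-0.4 -0.3  0.1] 0.01
```

It moved: the notch is at about 50° with the finger at −70°. Joint 3 gets close to its limit further round, so I'll hop back to the next prong and finish the sweep there.

Run:
```python
from h import *
arm.movel(pos(-66,99.5),ori(24)); arm.movel(pos(-66,140))
arm.reach(pos(45,140),ori(135)); print(arm.movel(pos(45,99.5),velocity=60,f_stop=5)); st('down')
sweep(45,-26.5,99.5); st('end')
arm.movel(pos(-18,99.5),ori(72),velocity=60)
arm.movel(pos(-18,140)); arm.reach([560,-30,300],ori(90))
print(angles(snap('wrist','w5'))); st()
```

```text
False
down 31.4 [636.1  14.8  99.8] [-0.  -0.3  0. ] 0.01
end 34.1 [649.4 -67.8  99.5] [ 0.6  0.1 -0.8] 0.01
([(np.float64(-0.5), np.float64(10.0))], [(np.float64(-93.5), np.float64(-91.5)), (np.float64(-0.5), np.float64(5.5))])
 35.7 [560.  -29.3 298.5] [0.7 0.1 0.8] 0.01
```

Notch about 4.7°, stud about 2.5°. I'll nudge it 2° further, then press on the front of the ring.

Run:
```python
from h import *
print(angles(snap('top','t5')))
arm.reach(pos(-10,140),ori(80)); arm.movel(pos(-10,99.5),velocity=80,f_stop=5)
sweep(-10,-28.5,99.5,40); st('end'); arm.movel(pos(-20,99.5),ori(70),velocity=60); arm.movel(pos(-20,140))
arm.reach(pos(182,140,80),ori(92)); print(angles(snap('wrist','w6')))
print(arm.movel(pos(182,96,80),velocity=60,f_stop=6)); st('near')
print(arm.movel(pos(182,81,80),velocity=12,f_stop=20)); st('pressed')
```

```text
([(np.float64(-180.0), np.float64(-143.0)), (np.float64(-72.5), np.float64(46.5)), (np.float64(112.0), np.float64(179.5))], [])
end 38.0 [648.4 -70.1  99.5] [ 0.9 -0.1  0.3] 0.01
([(np.float64(-149.5), np.float64(-137.5)), (np.float64(-43.0), np.float64(-30.0)), (np.float64(-2.0), np.float64(7.0))], [(np.float64(-152.0), np.float64(-149.0)), (np.float64(-120.0), np.float64(-72.0)), (np.float64(0.0), np.float64(6.0))])
False
near 40.4 [505.2 -38.9  96.2] [0.3 0.  0. ] 0.0
True
pressed 41.3 [505.2 -38.8  84.7] [-3.4 -0.1  9.1] 0.0
```

It stopped at 84.7, and fully home should be about 84.5. I'll press a little more to be sure, then retreat and check.

Run:
```python
from h import *
print(arm.movel(pos(182,80,80),velocity=10,f_stop=15)); st('pressed2')
arm.movel(pos(182,150,80)); 
arm.reach(pos(92,140,80),ori(182)); print(arm.movel(pos(92,95,80),velocity=60,f_stop=6)); print(arm.movel(pos(92,80,80),velocity=12,f_stop=20)); st('p3')
arm.movel(pos(92,150,80)); arm.reach([560,-30,300],ori(90))
w=snap('wrist','w7'); print(angles(w)); st()
g=lambda x:np.clip(x.astype(float)**.6*255**.4,0,255).astype(np.uint8)[:,:,::-1]
arm.reach([450,250,330],ori(90)); s=snap('scene','s7')
o=np.zeros((420,800,3),np.uint8); o[:400,:440]=cv2.resize(g(w['image'])[60:260,200:420],(440,400)); o[:300,440:]=cv2.resize(g(s['image'])[180:280,220:340],(360,300),interpolation=cv2.INTER_CUBIC)
cv2.imwrite('pics/m7.png',o); st()
```

```text
True
pressed2 41.5 [505.2 -38.8  84.7] [-2.6  0.5  9.1] 0.01
False
True
p3 45.2 [583.8  44.   84.8] [0.2 0.2 5.6] 0.01
([(np.float64(-2.5), np.float64(8.0))], [(np.float64(-93.5), np.float64(-91.5)), (np.float64(-0.5), np.float64(5.5))])
 47.1 [559.8 -29.6 299.3] [-0.6  0.9 -0.6] 0.01
 48.4 [450.8 248.5 330. ] [-0.1 -0.6  0.3] 0.0
```

View pics/m7.png

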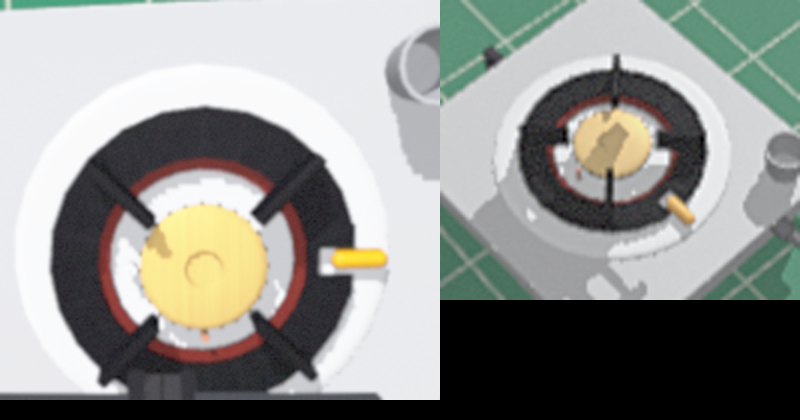

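The wrist view shows the stud lying in the notch at about (350,258), with the ring round it. Both presses ended hard at the same height, about 9 mm below the first contact.

```bash
python3 -c "
from cell import finish_job
print(finish_job())"
```

```text
the job is handed in; nothing more can be done
None
```

The pan support is turned so its notch sits over the stud and is pressed down about 9 mm to a hard stop, the hand is clear, and the job is handed in at about 48 s of the 64 s; no verdict was returned.

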